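# Load a thin-walled lens shade into an optical gauge

## Task

Take the tall open lens shade out of the tray, stand it upright on the sprung floor of the round nest on the gauge's carriage and let go, then slide the carriage slowly by its handle all the way to the end stop so that the shade sits between the two gauge heads. The shade is thin-walled: grip it with the lightest grip that holds (the fingers may not load it with more than 60 N, both together), set it down softly (under 20 N) rather than dropping it or pressing it down, and leave the other mouldings in their pockets.

Things in the scene. Friction and masses are not known exactly. Their poses are not given: they have to be found in the camera images.
- shade: Lens shade: dark grey cup-shaped tube, open top, closed bottom; outside diameter 50, height 50, wall 3, foot flange 58 wide and 4 high; about 60 g. The tallest moulding in the tray. Origin: centre of its underside; z up its axis. Thin-walled: finger forces on it, both pads added, must stay under 60 N (30 N per pad), and the force between it and the gauge under 20 N.
- cap: Bystander: closed dark grey cap with a domed top, diameter 50, height 34, same foot flange. Origin: centre of its underside. Must stay in its pocket (not moved more than 20 mm).
- ring_a: Bystander: low dark grey cup-shaped ring, diameter 50, height 18, same foot flange. Origin: centre of its underside. Must stay in its pocket (not moved more than 20 mm).
- ring_b: Bystander: a second low ring just like ring_a. Must stay in its pocket (not moved more than 20 mm).
- tray: White moulded tray, fixed, 210 x 210 x 20, with four round pockets of diameter 66 and 12 deep (pocket floor 8 above the table) at x, y = +-50, +-50 in its frame; one moulding stands in each, the shade in any of them. Origin: centre of its underside; x and y along its edges, z up.
- slide: Optical gauge: fixed grey bed 340 (x) x 130 (y), 16 high, dark end stop block at its +x end (top 50 above the table), two grey gauge heads 100 high, on a cross foot 80 x 210 x 12, at x = 60 to 110, y = +-65 to +-99. Origin: centre of the bed's underside, on the table; +x is the way the carriage slides to the stop, z up. Tray and gauge may swap sides of the table.
- carriage (a joint): Carriage position on its slide in m, growing towards the end stop: 0 at the near end, 0.13 hard against the stop (home: above 0.126). Starts at 0.005 to 0.045. Friction about 2.5 N; it stays where it is left. Must never move faster than 0.3 m/s. The carriage is an aluminium plate 145 x 84, top 40 above the table.
- nest (a point): Centre of the round nest on the carriage, on its floor, 46 above the table. The floor is a grey plastic pad on a soft spring: it gives 1.5 N per mm when pressed, bottoms after 5 mm, and comes back up when let go. Around it a raised round lip of inside diameter 66, outside 76, its top 5 above the floor. Axes as the gauge's (x towards the stop).
- handle (a point): Centre of the top of the carriage's handle: an upright round steel post 14 in diameter standing 38 above the plate (top 78 above the table), 78 behind the nest centre (towards the near end). Grip it with the fingers closing across the slide (along the gauge's y).
There are look-alikes about, which are no part of the job. Leave any blue or yellow look-alike of the shade alone.

How it is judged:
On the way, in this order (a step that is already met when the one before it is completed fails the run):
1. the shade stands upright in the carriage's nest, let go (horizontal distance between shade and nest below 0.006 m and z of shade in the frame of nest between -0.003 and 0.003 m and angle between shade's own z axis and vertical below 0.06 rad and contact force between the fingers and shade below 0.3 N), for 0.2 s.
2. the carriage is against the end stop with the shade still in its nest (all of step 1 and value of joint carriage above 0.126 m), for 0.2 s.
At the end, for the whole second after the job is handed in: The shade stands upright (within 0.06 rad) and at rest on the nest floor, within 6 mm of the nest's centre, released; the carriage is at rest within 4 mm of the end stop (joint above 0.126) (all of step 2 and linear speed of shade below 0.01 m/s and velocity of joint carriage below 0.01 m/s); the robot touches nothing.
It fails at once if the fingers load the shade with more than 60 N (both pads added) (contact force between the fingers and shade above 60 N).
It fails at once if the shade is dropped or pressed on the gauge with more than 20 N (contact force between shade and slide above 20 N).
It fails at once if the shade is let go in the air, more than 12 mm above the nest floor (height (world z) of shade above 0.058 m and contact force between the fingers and shade below 0.05 N).
It fails at once if the carriage moves faster than 0.3 m/s (velocity of joint carriage above 0.3 m/s or velocity of joint carriage below -0.3 m/s).
It fails at once if another moulding in the tray is moved by more than 20 mm (distance of any of cap, ring_a, ring_b from where it was at the start of the episode above 0.02 m).
It also fails if it takes over 58 s, if anything falls off the work surface, if the arm or the gripper's body presses on something with over 40 N, if the wrist force passes 120 N, or if a joint passes its speed limit or range.

## Robot

A 6-joint arm with a two-finger parallel gripper is mounted at the origin on the work surface. World frame = base frame: x ahead of the robot, y to its left, z up, the work surface at z = 0. Lengths are in m, angles in rad, forces in N, time in s.
With the tool pointing down it reaches from about 0.375 to 0.9 m from the base axis. Payload 3.1 kg.
Tool frame: the origin (TCP) lies at the very end of the fingers, on their centre line; the grasp point (between the pads) lies 19 mm behind it; z points along the fingers, y is the line along which they close (so a half turn about z gives the same grasp; the last joint's range is limited). The gripper opens to 85 mm and grips with 20 to 120 N. Pads are 22 mm wide; open, the fingers measure 114 mm over their backs; the gripper's body (76 mm by 85 mm) begins 54 mm behind the grasp point. The pads swing forward as they close: fully open they stand 13 mm farther back than shut.
Start: joints at [-1.423, 0.527, 1.433, -0, 1.181, -0.178], TCP at [0.201, -0.592, 0.231] pointing down, gripper open.
Joint ranges: [-3.08, 3.08], [-0.75, 2.2], [0.22, 2.44], [-1.43, 4.57], [0, 2.65], [-2.85, 2.85]. Speed limits (rad/s): [2.79, 2.79, 3.14, 3.14, 3.14, 3.14].

## Interface

Orientations are given as a rotation vector (axis times angle).
In Python, from station import robot gives the robot as it stands.
- The arm moves only by the tool play_rows, never from a script. Its argument "moves" is a list of rows, each an object of numbers: "rx", "ry", "rz": the turn, a rotation vector about the tool's x, y, z in degrees; "x", "y", "z": the shift along the tool's x, y, z in m; "jaw": the opening, from -1 (shut) to 1 (fully open). In form: [{"rx": .., "ry": .., "rz": .., "x": .., "y": .., "z": .., "jaw": ..}, ...]. A call has 1 to 8 rows; each row shifts and turns the commanded pose from where the row before left it, along the tool's axes as they then stand; what a row does not reach is not made up. A row lasts 1/10 s, in which the tool goes at most 50 mm and 8.59 degrees, less where a joint would pass 70% of its speed; a pose out of reach is approached as far as the arm can. A call with a gripper value outside its range is refused whole. The fingers move at their own pace and stop on an object; "grip_force" is the grip in N (left out, the last holds). Time passes only in rows, so rows that do not move let the fingers close. It gives the time, the measured TCP pose, the force, the opening and the grip force at its end, in the units of the state.
- robot.get_state(): the state, without advancing time (a new reading comes with each control period).
- robot.get_image(name): name is "side" or "top" or "wrist"; returns a dict with "frame" (400x640x3 uint8, red, green, blue), "fx", "fy", "cx", "cy" (pixels), "D" ([k1, k2, p1, p2, k3] as OpenCV has them; the pictures are not rectified), "rvec" (rotation vector, rad) and "tvec" (3), from world to camera coordinates, as OpenCV has them. Camera axes: x right, y down, z forward; pixel columns grow to the right and rows downward; lengths in m; the calibration is good to about 2 mm. A picture is of the moment at which its call begins. There is no depth.
- robot.job_done(): hands the job in; it is judged then, once.
The state is a dict: "clock": time; "joint_pos": joint angles; "joint_vel": joint speeds; "joint_torque": joint torques, N m; "tcp_pos": TCP position; "ee_rot": TCP orientation; "force": force on the tool from outside, world axes, zero at the start; "wrist_torque": the same for the moment, N m; "gripper_width": finger opening in m; "grasp_force": force on a finger pad.
Only numpy, scipy, OpenCV 4.12 (cv2) and the standard library are available. Lean on these libraries where they do the work, as an engineer would, in place of code of your own. Each camera call takes 0.05 s, during which the arm holds its last target. There are 200 camera calls.

## Working session

There is one attempt and no reset: what is moved stays moved. The work goes in short steps, Python scripts to look and compute and a tool call to move; the robot and the scene stay as the last step left them, time stands still between calls to the robot, and variables do not carry over. Pictures are saved under pics/ and viewed, at most 10 in all, crops included, and the job is handed in when it is done.

Besides the shell and the picture viewer there is one more tool, called after "Call:" as a command line: name --argument value ..., lists and objects as JSON in quotes. play_rows: Moves the arm, as the interface text tells. Its arguments: {"type":"object","properties":{"moves":{"type":"array"},"grip_force":{"type":"number"}},"required":["moves"]}

```bash
ls; mkdir -p pics
cat > h.py <<'E'
import numpy as np, cv2, pickle
from station import robot
def grab(n,tag):
    d=robot.get_image(n); f=np.array(d["frame"]); cv2.imwrite(f"pics/{tag}.png",f[:,:,::-1]); d["frame"]=f
    pickle.dump(d,open(f"{tag}.pkl","wb")); return d
def load(tag): return pickle.load(open(f"{tag}.pkl","rb"))
def KD(d): return np.array([[d["fx"],0,d["cx"]],[0,d["fy"],d["cy"]],[0,0,1.]]),np.array(d["D"],float)
def ray(d,uv):
    K,D=KD(d); p=cv2.undistortPoints(np.array(uv,float).reshape(-1,1,2),K,D).reshape(-1,2)
    R=cv2.Rodrigues(np.array(d["rvec"],float))[0]; t=np.array(d["tvec"],float).ravel()
    return -R.T@t, np.c_[p,np.ones(len(p))]@R
def onz(d,uv,z):
    o,r=ray(d,uv); return o+r*((z-o[2])/r[:,2])[:,None]
def tri(d1,uv1,d2,uv2):
    o1,a=ray(d1,uv1);o2,b=ray(d2,uv2);a=a[0]/np.linalg.norm(a[0]);b=b[0]/np.linalg.norm(b[0])
    A=2*np.eye(3)-np.outer(a,a)-np.outer(b,b)
    P=np.linalg.solve(A,(np.eye(3)-np.outer(a,a))@o1+(np.eye(3)-np.outer(b,b))@o2)
    return P,np.linalg.norm(np.cross(P-o1,a)),np.linalg.norm(np.cross(P-o2,b))
def proj(d,P):
    K,D=KD(d); return cv2.projectPoints(np.array(P,float).reshape(-1,3),np.array(d["rvec"],float),np.array(d["tvec"],float),K,D)[0].reshape(-1,2)
E
python3 - <<'E'
from h import *
for n in("top","side"):
    d=grab(n,n+"0"); o,_=ray(d,[[320,200]]); print(n,o,d["fx"])
a=[cv2.imread(f"pics/{n}0.png") for n in("top","side")]
print(robot.get_state())
E
```

```text
pics
top [ 0.41516741 -0.01939695  0.9013915 ] 391.7578652816258
side [0.39712868 0.53712711 0.63467163] 418.2889002032094
{'clock': 0.1, 'joint_pos': array([-1.42249001e+00,  5.28374164e-01,  1.43380202e+00, -1.48430585e-05,
        1.18141964e+00, -1.78501240e-01]), 'joint_vel': array([ 0.00112232, -0.0031654 , -0.00384319, -0.00116126,  0.00179637,
       -0.00030689]), 'joint_torque': array([ 3.50650071e-04, -4.43302774e+01, -1.78586322e+01, -2.52113705e-04,
        3.83791412e-03,  1.92763019e-05]), 'tcp_pos': array([ 0.20056176, -0.59124458,  0.23042204]), 'ee_rot': array([-3.09776647e+00, -5.10749568e-01, -2.59281934e-05]), 'force': array([ 0.0977515 ,  0.4927927 , -0.23644066]), 'wrist_torque': array([ 0.03017416, -0.05424776, -0.00165404]), 'grasp_force': 0.0, 'gripper_width': 0.0852991947609011}
```

View pics/top0.png

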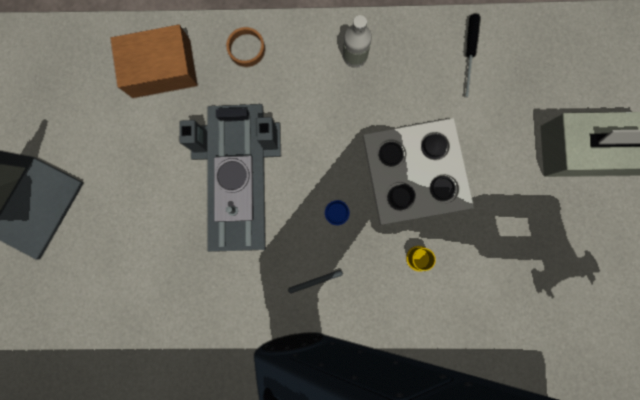

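View pics/side0.png

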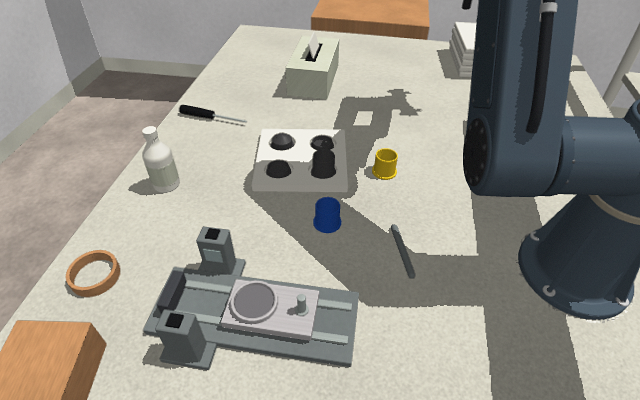

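The top view shows +x up and +y left. The tray is around (418,170) with mouldings at about (391,153), (435,146), (401,196) and (442,188). The gauge carriage nest is at (233,175), the handle at (232,208) and the stop at (232,112). A blue look-alike is at (337,212) and a yellow one at (422,260).

In the side view the mouldings are at (281,141), (321,142), (279,169) and (323,163). The last one is the tallest and should correspond to top (401,196). I'll confirm it in one enlarged crop.

Run:
```python
from h import *
t=load("top0")["frame"][105:235,350:490];s=load("side0")["frame"][115:205,240:365]
f=lambda i:cv2.resize(np.clip(i.astype(float)*1.0,0,255).astype(np.uint8),(395,380),interpolation=cv2.INTER_CUBIC)
g=np.hstack([f(t),f(s)]); g=(255*(g/255.)**0.5).astype(np.uint8)
cv2.imwrite("pics/crop1.png",g[:,:,::-1])
```

```text
(no output)
```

View pics/crop1.png

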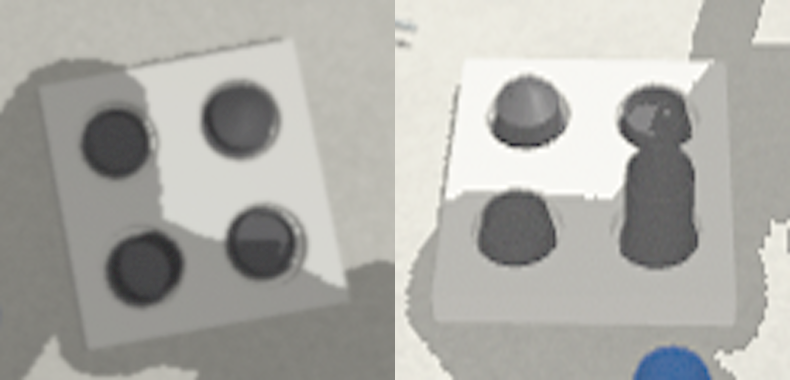

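The crop confirms it. The side-view moulding at (323,163) is about twice as tall as the others, dark grey and in the tray. It matches top (401,196). The cap is at top (435,146), the rings are at (391,153) and (442,188), and the blue and yellow ones are excluded by colour.

Next, coarse positions.

Run:
```python
from h import *
t=load("top0");s=load("side0")
for n,uv,us in [("shade",(401,196),None)]:
    for z in(.01,.058):print(n,onz(t,[uv],z))
print("shade top tri",tri(t,(402.5,197),s,(323,151)))
print("nest",onz(t,[(232.5,175)],.046), "tri",tri(t,(232.5,175),s,(254,300)))
print("handle",onz(t,[(232,206)],.078),tri(t,(232,206),s,(302,297)))
print("blue",onz(t,[(337,212)],.02),"yellow",onz(t,[(422,260)],.02))
print("stop/heads",onz(t,[(187,133),(266,128)],.1), onz(t,[(208,249),(265,247)],.016))
w=grab("wrist","w0");o,r=ray(w,[[320,200]]);st=robot.get_state();R=cv2.Rodrigues(st["ee_rot"])[0]
print("cam in tool",R.T@(o-st["tcp_pos"]),R.T@r[0],w["fx"]);print(R)
```

```text
shade [[ 0.51790142 -0.18685971  0.01      ]]
shade [[ 0.51236935 -0.17784211  0.058     ]]
shade top tri (array([ 0.51131262, -0.17829238,  0.07114068]), np.float64(0.002614475638016124), np.float64(0.0026144756380161015))
nest [[0.5640133 0.1911596 0.046    ]] tri (array([0.56388528, 0.19195663, 0.04221038]), np.float64(0.0007822263888160844), np.float64(0.000782226388816187))
handle [[0.49186964 0.18314497 0.078     ]] (array([0.48859913, 0.1859458 , 0.06487789]), np.float64(0.004484643700774355), np.float64(0.0044846437007742415))
blue [[ 0.48173621 -0.04057597  0.02      ]] yellow [[ 0.37409624 -0.22683241  0.02      ]]
stop/heads [[0.64529737 0.27578148 0.1       ]
 [0.65415554 0.10875548 0.1       ]] [[0.4007716  0.25086371 0.016     ]
 [0.40440287 0.12208026 0.016     ]]
cam in tool [ 0.08524619 -0.00059105 -0.14300506] [-3.34256106e-01 -2.02311868e-04  9.42508966e-01] 301.72710996065643
[[ 9.47067026e-01  3.21035790e-01 -2.62656162e-04]
 [ 3.21035768e-01 -9.47065593e-01  1.67299673e-03]
 [ 2.88339212e-04 -1.66876206e-03 -9.99998566e-01]]
```

Call:
play_rows --moves '[{"x": 0.039, "y": -0.0265}, {"x": 0.039, "y": -0.0265}, {"x": 0.039, "y": -0.0265}, {"x": 0.039, "y": -0.0265}, {"x": 0.039, "y": -0.0265}, {"x": 0.039, "y": -0.0265}, {"x": 0.039, "y": -0.0265}, {"x": 0.039, "y": -0.0265}]'

```text
invalid input at $.moves[0]: expected keys rx, ry, rz, x, y, z, jaw
```

Call:
play_rows --moves '[{"x": 0.039, "y": -0.0265}, {"x": 0.039, "y": -0.0265}, {"x": 0.037, "y": -0.0265}, {"rz": 8, "z": 0.02}, {"rz": 8, "z": 0.02}, {}]' --grip_force 20

```text
invalid input at $.moves[0]: expected keys rx, ry, rz, x, y, z, jaw
```

Run:
```python
from h import *
st=robot.get_state();print(st["clock"],st["tcp_pos"],cv2.Rodrigues(st["ee_rot"])[0][:,0],st["force"])
grab("wrist","w1");grab("side","s1")
```

```text
0.15 [ 0.20058372 -0.59135615  0.23055517] [9.47067026e-01 3.21035768e-01 2.88339212e-04] [ 0.25115884 -0.50593234  0.45058445]
```

View pics/w1.png

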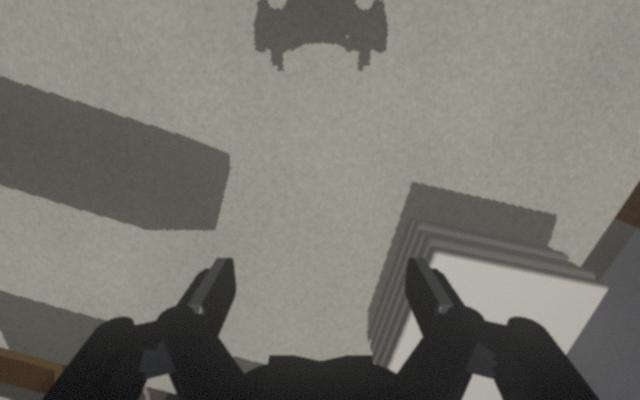

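All seven keys are required, so nothing moved. The picture only shows the start pose: fingers at (225,270) and (415,270), table and a paper stack. I'll resend with full rows.

Call:
play_rows --moves '[{"rx": 0, "ry": 0, "rz": 0, "x": 0.039, "y": -0.0265, "z": 0, "jaw": 1}, {"rx": 0, "ry": 0, "rz": 0, "x": 0.039, "y": -0.0265, "z": 0, "jaw": 1}, {"rx": 0, "ry": 0, "rz": 0, "x": 0.039, "y": -0.0265, "z": 0, "jaw": 1}, {"rx": 0, "ry": 0, "rz": 0, "x": 0.039, "y": -0.0265, "z": 0, "jaw": 1}, {"rx": 0, "ry": 0, "rz": 0, "x": 0.039, "y": -0.0265, "z": 0, "jaw": 1}, {"rx": 0, "ry": 0, "rz": 0, "x": 0.039, "y": -0.0265, "z": 0, "jaw": 1}, {"rx": 0, "ry": 0, "rz": 0, "x": 0.039, "y": -0.0265, "z": 0, "jaw": 1}, {"rx": 0, "ry": 0, "rz": 0, "x": 0.039, "y": -0.0265, "z": 0, "jaw": 1}]' --grip_force 20

```text
clock: 1.05
tcp_pos: [0.429, -0.2894, 0.2314]
ee_rot: [3.1, 0.51, 0.0]
force: [0.9, 0.3, -0.5]
gripper_width: 0.0854
grasp_force: 0.0
```

Call:
play_rows --moves '[{"rx": 0, "ry": 0, "rz": 0, "x": 0.039, "y": -0.0265, "z": 0, "jaw": 1}, {"rx": 0, "ry": 0, "rz": 0, "x": 0.039, "y": -0.0265, "z": 0, "jaw": 1}, {"rx": 0, "ry": 0, "rz": 0, "x": 0.037, "y": -0.0265, "z": 0, "jaw": 1}, {"rx": 0, "ry": 0, "rz": 8, "x": 0, "y": 0, "z": 0.02, "jaw": 1}, {"rx": 0, "ry": 0, "rz": 8, "x": 0, "y": 0, "z": 0.02, "jaw": 1}, {"rx": 0, "ry": 0, "rz": 0, "x": 0, "y": 0, "z": 0, "jaw": 1}]'

```text
clock: 1.65
tcp_pos: [0.51, -0.1771, 0.189]
ee_rot: [-3.137, -0.077, 0.008]
force: [-0.6, 0.1, -0.4]
gripper_width: 0.0855
grasp_force: 0.0
```

Run:
```python
from h import *
st=robot.get_state();print(st["clock"],st["tcp_pos"],cv2.Rodrigues(st["ee_rot"])[0][:,0],st["force"])
grab("wrist","w1")
```

```text
1.65 [ 0.50996486 -0.17707423  0.18902608] [ 0.99878505  0.04902721 -0.00497602] [-0.64156293  0.05556931 -0.35237974]
```

View pics/w1.png

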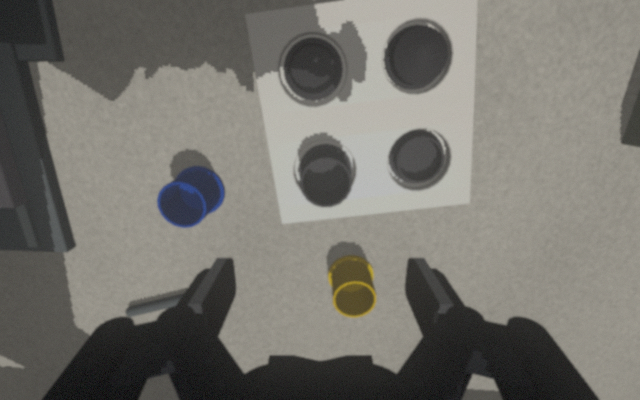

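This shows the tray corner with the shade outline at about (326,175), its rim displaced towards the bottom to about (326,187). The other mouldings are at (313,68), (418,55) and (418,157), with the blue one at (190,197) and the yellow at (352,288). I'll fit the rim arc, using the height from two views.

```bash
cat >> h.py <<'E'
def fitc(P):
    A=np.c_[2*P[:,:2],np.ones(len(P))]; s=np.linalg.lstsq(A,(P[:,:2]**2).sum(1),rcond=None)[0]
    r=np.sqrt(s[2]+s[0]**2+s[1]**2); e=np.abs(np.hypot(*(P[:,:2]-s[:2]).T)-r); return s[0],s[1],r,e
def circ(d,uv,z,it=4):
    P=onz(d,uv,z)
    for _ in range(it):
        x,y,r,e=fitc(P); P=P[e<max(1.5*np.median(e),.0004)]
    x,y,r,e=fitc(P); return np.array([x,y,r,e.mean(),len(P)])
def blob(d,seed,thr,box=45):
    g=cv2.cvtColor(d["frame"],cv2.COLOR_RGB2GRAY); u,v=seed; m=np.zeros_like(g)
    m[v-box:v+box,u-box:u+box]=(g<thr)[v-box:v+box,u-box:u+box]
    m=cv2.morphologyEx(m,cv2.MORPH_OPEN,np.ones((3,3)))
    n,l=cv2.connectedComponents(m); c=cv2.findContours((l==l[v,u]).astype(np.uint8),cv2.RETR_EXTERNAL,cv2.CHAIN_APPROX_NONE)[0]
    return max(c,key=len)[:,0,:].astype(float)
E
python3 - <<'E'
from h import *
w=load("w1")
g=cv2.cvtColor(w["frame"],cv2.COLOR_RGB2GRAY)
print(g[186,285:370:3]);print(g[130:216:3,326])
for thr in(70,90):
    c=blob(w,(326,180),thr); lo=c[c[:,1]>186]
    print(thr,cv2.boundingRect(c.astype(np.int32)))
    for z in(.05,.058,.066):print(z,circ(w,lo,z).round(4))
t=load("top0");gt=cv2.cvtColor(t["frame"],cv2.COLOR_RGB2GRAY);print(gt[196,380:425:2],gt[175:220:2,401])
E
```

```text
[184 186 183 183 162  87  69  60  61  62  61  61  65  62  63  63  66  61
  61  60  60  68 133 183 184 185 183 187 185]
[179 136 113 107 103  69  63  62  64  73  83  86  83  84  64  62  63  63
  64  59  63  61  59  59  61  80 176 184 187]
70 (303, 165, 46, 40)
0.05 [ 5.121e-01 -1.812e-01  2.180e-02  2.000e-04  3.800e+01]
0.058 [ 5.144e-01 -1.810e-01  2.110e-02  2.000e-04  3.900e+01]
0.066 [ 5.167e-01 -1.808e-01  2.050e-02  1.000e-04  3.900e+01]
90 (300, 144, 52, 62)
0.05 [ 5.126e-01 -1.810e-01  2.350e-02  2.000e-04  4.500e+01]
0.058 [ 5.150e-01 -1.808e-01  2.290e-02  2.000e-04  4.800e+01]
0.066 [ 5.173e-01 -1.806e-01  2.220e-02  2.000e-04  4.800e+01]
[91 90 88 74 22 11 14 20 20 19 20 20 20 19 19 12  9 28 83 90 90 90 90] [89 90 90 81 71 19 13 19 20 21 21 20 20 20 20 16 12 34 80 91 91 91 90]
```

Call:
play_rows --moves '[{"rx": 0, "ry": 0, "rz": 0, "x": -0.05, "y": 0, "z": 0, "jaw": 1}, {"rx": 0, "ry": 0, "rz": 0, "x": -0.03, "y": 0.03, "z": 0, "jaw": 1}, {"rx": 0, "ry": 0, "rz": 0, "x": 0, "y": 0, "z": 0, "jaw": 1}, {"rx": 0, "ry": 0, "rz": 0, "x": 0, "y": 0, "z": 0, "jaw": 1}]'

```text
clock: 2.1
tcp_pos: [0.4333, -0.2141, 0.1925]
ee_rot: [3.139, 0.072, 0.004]
force: [0.8, -0.0, 1.2]
gripper_width: 0.0856
grasp_force: 0.0
```

Run:
```python
from h import *
w=load("w1");v=grab("wrist","w2")
p=proj(v,[[.513,-.181,.058]])[0];print(p)
c1=blob(w,(326,187),120); c1=c1[c1[:,1]>186]
s=tuple(int(a) for a in p); c2=blob(v,s,120)
g=cv2.cvtColor(v["frame"],cv2.COLOR_RGB2GRAY);print(g[s[1],s[0]-45:s[0]+45:3],g[s[1]-45:s[1]+45:3,s[0]],cv2.boundingRect(c2.astype(np.int32)))
for z in(.05,.054,.058,.062,.066):
    print(z,circ(w,c1,z).round(4),circ(v,c2[c2[:,1]>s[1]],z).round(4))
im=np.hstack([cv2.resize(a,(400,400),interpolation=cv2.INTER_CUBIC) for a in(w["frame"][130:220,280:370],v["frame"][s[1]-45:s[1]+45,s[0]-45:s[0]+45])])
cv2.imwrite("pics/c2.png",(255*(im[:,:,::-1]/255)**.6).astype(np.uint8))
```

```text
[287.03545505  98.78432378]
[169 115 107 111 177 142  70  57  57  53  59  58  58  61  61  71  64  57
  57  60  56  58  57  60  68  71  95 132 182 183] [106 103  87 106  96  55  47  59  67  69  72  69  68  72  68  71  57  56
  59  56  60  62  57  65  87 128 182 181 181 183] (242, 53, 90, 75)
0.05 [ 5.127e-01 -1.812e-01  2.460e-02  2.000e-04  5.000e+01] [ 5.171e-01 -1.827e-01  2.940e-02  2.000e-04  5.800e+01]
0.054 [ 5.138e-01 -1.811e-01  2.420e-02  2.000e-04  5.000e+01] [ 5.171e-01 -1.830e-01  2.890e-02  2.000e-04  5.800e+01]
0.058 [ 5.150e-01 -1.809e-01  2.390e-02  2.000e-04  5.000e+01] [ 5.171e-01 -1.834e-01  2.850e-02  2.000e-04  5.800e+01]
0.062 [ 5.162e-01 -1.808e-01  2.350e-02  2.000e-04  5.000e+01] [ 5.171e-01 -1.838e-01  2.810e-02  2.000e-04  5.900e+01]
0.066 [ 5.174e-01 -1.807e-01  2.320e-02  2.000e-04  5.100e+01] [ 5.171e-01 -1.841e-01  2.770e-02  2.000e-04  6.000e+01]
```

View pics/c2.png

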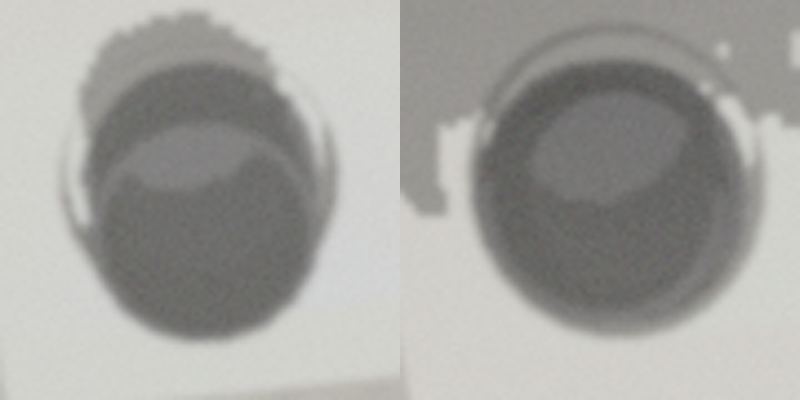

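The left crop (w1) shows the open cup's rim as the lower disc, centred about (326,187), with a light sunlit patch inside, so it is open. In the right crop (w2) the rim lies inside the pocket outline, so that view's arc was the pocket wall rather than the rim. I'll take a second rim view from farther forward.

Call:
play_rows --moves '[{"rx": 0, "ry": 0, "rz": 0, "x": 0.048, "y": -0.01, "z": 0, "jaw": 1}, {"rx": 0, "ry": 0, "rz": 0, "x": 0.048, "y": -0.01, "z": 0, "jaw": 1}, {"rx": 0, "ry": 0, "rz": 0, "x": 0.034, "y": -0.01, "z": 0, "jaw": 1}, {"rx": 0, "ry": 0, "rz": 0, "x": 0, "y": 0, "z": 0, "jaw": 1}, {"rx": 0, "ry": 0, "rz": 0, "x": 0, "y": 0, "z": 0, "jaw": 1}]'

```text
clock: 2.65
tcp_pos: [0.5624, -0.1751, 0.1912]
ee_rot: [-3.141, -0.081, 0.0]
force: [-0.2, 0.5, -0.0]
gripper_width: 0.0856
grasp_force: 0.0
```

Run:
```python
from h import *
w=load("w1");v=grab("wrist","w3");st=robot.get_state();print(st["tcp_pos"],cv2.Rodrigues(st["ee_rot"])[0][:,0])
p=proj(v,[[.5145,-.181,.058]])[0];print(p)
c1=blob(w,(326,187),120); c1=c1[c1[:,1]>186]
s=tuple(int(a) for a in p); c2=blob(v,s,120);print(cv2.boundingRect(c2.astype(np.int32)))
for z in(.046,.05,.054,.058,.062,.066):
    print(z,circ(w,c1,z).round(4),circ(v,c2[c2[:,1]>s[1]],z).round(4))
u=load("w2");q=(287,99);c=blob(u,q,120);print("pocket",circ(u,c[c[:,1]>100],.02),circ(u,c[c[:,1]>100],.012))
t=load("top0");c=blob(t,(401,196),50,18)
for z in(.012,.058):print("top",circ(t,c,z).round(4))
```

```text
[ 0.5612551  -0.17538125  0.19108912] [ 0.99875949  0.04978144 -0.00113567]
[324.12432776 232.7958242 ]
(298, 187, 54, 67)
0.046 [ 5.115e-01 -1.813e-01  2.490e-02  2.000e-04  4.900e+01] [ 5.090e-01 -1.814e-01  2.450e-02  1.000e-04  4.200e+01]
0.05 [ 5.127e-01 -1.812e-01  2.460e-02  2.000e-04  5.000e+01] [ 5.110e-01 -1.813e-01  2.410e-02  1.000e-04  4.400e+01]
0.054 [ 5.138e-01 -1.811e-01  2.420e-02  2.000e-04  5.000e+01] [ 5.129e-01 -1.811e-01  2.380e-02  1.000e-04  4.400e+01]
0.058 [ 5.150e-01 -1.809e-01  2.390e-02  2.000e-04  5.000e+01] [ 5.148e-01 -1.809e-01  2.350e-02  1.000e-04  4.400e+01]
0.062 [ 5.162e-01 -1.808e-01  2.350e-02  2.000e-04  5.000e+01] [ 5.167e-01 -1.808e-01  2.310e-02  1.000e-04  4.500e+01]
0.066 [ 5.174e-01 -1.807e-01  2.320e-02  2.000e-04  5.100e+01] [ 5.186e-01 -1.806e-01  2.280e-02  1.000e-04  4.500e+01]
pocket [ 5.16748996e-01 -1.79996020e-01  3.22086090e-02  1.94938592e-04
  6.80000000e+01] [ 5.16701210e-01 -1.79277893e-01  3.29993606e-02  1.92983508e-04
  6.60000000e+01]
top [ 5.171e-01 -1.864e-01  2.960e-02  2.000e-04  2.000e+01]
top [ 5.118e-01 -1.778e-01  2.800e-02  2.000e-04  2.000e+01]
```

The two rim views agree at (0.515, -0.181, 0.058). That matches a height of 8+50 mm, and the pocket centre (0.517, -0.180) agrees too. I'll move over it and descend.

Call:
play_rows --moves '[{"rx": 0, "ry": 0, "rz": 0, "x": -0.0465, "y": 0.003, "z": 0, "jaw": 1}, {"rx": 0, "ry": 0, "rz": 0, "x": 0, "y": 0, "z": 0.03, "jaw": 1}, {"rx": 0, "ry": 0, "rz": 0, "x": 0, "y": 0, "z": 0.04, "jaw": 1}, {"rx": 0, "ry": 0, "rz": 0, "x": 0, "y": 0, "z": 0.03, "jaw": 1}, {"rx": 0, "ry": 0, "rz": 0, "x": 0, "y": 0, "z": 0, "jaw": 1}, {"rx": 0, "ry": 0, "rz": 0, "x": 0, "y": 0, "z": 0, "jaw": 1}]'

```text
clock: 3.3
tcp_pos: [0.5144, -0.1818, 0.0916]
ee_rot: [-3.14, -0.074, 0.002]
force: [-0.2, -0.5, 0.5]
gripper_width: 0.0851
grasp_force: 0.0
```

Run:
```python
from h import *
st=robot.get_state();R=cv2.Rodrigues(st["ee_rot"])[0];print(st["tcp_pos"]);print(R, R.T@(np.array([.515,-.181,.027])-st["tcp_pos"]))
```

```text
[ 0.51442804 -0.18175929  0.09161683]
[[ 9.98901632e-01  4.68455498e-02 -1.01225273e-03]
 [ 4.68461493e-02 -9.98901950e-01  5.76843784e-04]
 [-9.84118666e-04 -6.23630340e-04 -9.99999321e-01]] [ 0.00067049 -0.00069136  0.06461665]
```

Call:
play_rows --moves '[{"rx": 0, "ry": 0, "rz": 0, "x": 0.0005, "y": -0.0005, "z": 0.02, "jaw": 1}, {"rx": 0, "ry": 0, "rz": 0, "x": 0, "y": 0, "z": 0.02, "jaw": 1}, {"rx": 0, "ry": 0, "rz": 0, "x": 0, "y": 0, "z": 0.015, "jaw": 0.7}, {"rx": 0, "ry": 0, "rz": 0, "x": 0, "y": 0, "z": 0.009, "jaw": 0.45}, {"rx": 0, "ry": 0, "rz": 0, "x": 0, "y": 0, "z": 0, "jaw": 0.35}, {"rx": 0, "ry": 0, "rz": 0, "x": 0, "y": 0, "z": 0, "jaw": 0.35}, {"rx": 0, "ry": 0, "rz": 0, "x": 0, "y": 0, "z": 0, "jaw": 0.3}, {"rx": 0, "ry": 0, "rz": 0, "x": 0, "y": 0, "z": 0, "jaw": 0.27}]' --grip_force 20

```text
clock: 4.1
tcp_pos: [0.5161, -0.1814, 0.0282]
ee_rot: [3.14, 0.075, 0.002]
force: [-1.0, 0.5, -0.6]
gripper_width: 0.0545
grasp_force: 0.0
```

Call:
play_rows --moves '[{"rx": 0, "ry": 0, "rz": 0, "x": 0, "y": 0, "z": 0, "jaw": 0.24}, {"rx": 0, "ry": 0, "rz": 0, "x": 0, "y": 0, "z": 0, "jaw": 0.21}, {"rx": 0, "ry": 0, "rz": 0, "x": 0, "y": 0, "z": 0, "jaw": 0.18}, {"rx": 0, "ry": 0, "rz": 0, "x": 0, "y": 0, "z": 0, "jaw": 0.15}, {"rx": 0, "ry": 0, "rz": 0, "x": 0, "y": 0, "z": 0, "jaw": 0.12}, {"rx": 0, "ry": 0, "rz": 0, "x": 0, "y": 0, "z": 0, "jaw": 0.1}]' --grip_force 20

```text
clock: 4.7
tcp_pos: [0.5157, -0.1812, 0.0276]
ee_rot: [3.14, 0.075, 0.001]
force: [-0.6, -0.7, 4.0]
gripper_width: 0.0497
grasp_force: 20.3
```

Gripped at 20.3 N per pad (about 41 N total), width 49.7 mm. Lifting.

Call:
play_rows --moves '[{"rx": 0, "ry": 0, "rz": 0, "x": 0, "y": 0, "z": -0.008, "jaw": 0.1}, {"rx": 0, "ry": 0, "rz": 0, "x": 0, "y": 0, "z": -0.02, "jaw": 0.1}, {"rx": 0, "ry": 0, "rz": 0, "x": 0, "y": 0, "z": -0.035, "jaw": 0.1}, {"rx": 0, "ry": 0, "rz": 0, "x": 0, "y": 0, "z": -0.04, "jaw": 0.1}, {"rx": 0, "ry": 0, "rz": 0, "x": -0.005, "y": -0.01, "z": -0.035, "jaw": 0.1}, {"rx": 0, "ry": 0, "rz": 0, "x": -0.005, "y": -0.025, "z": -0.02, "jaw": 0.1}, {"rx": 0, "ry": 0, "rz": 0, "x": -0.01, "y": -0.035, "z": -0.01, "jaw": 0.1}, {"rx": 0, "ry": 0, "rz": 0, "x": -0.01, "y": -0.04, "z": 0, "jaw": 0.1}]'

```text
clock: 5.5
tcp_pos: [0.4812, -0.0726, 0.1972]
ee_rot: [3.139, 0.071, 0.007]
force: [0.5, -0.9, -0.3]
gripper_width: 0.0492
grasp_force: 21.1
```

Call:
play_rows --moves '[{"rx": 0, "ry": 0, "rz": 0, "x": -0.005, "y": -0.04, "z": 0, "jaw": 0.1}, {"rx": 0, "ry": 0, "rz": 0, "x": -0.005, "y": -0.04, "z": 0, "jaw": 0.1}, {"rx": 0, "ry": 0, "rz": 0, "x": -0.005, "y": -0.04, "z": 0, "jaw": 0.1}, {"rx": 0, "ry": 0, "rz": 0, "x": 0, "y": -0.04, "z": 0, "jaw": 0.1}, {"rx": 0, "ry": 0, "rz": 0, "x": 0, "y": -0.04, "z": 0, "jaw": 0.1}, {"rx": 0, "ry": 0, "rz": 0, "x": 0, "y": -0.03, "z": 0, "jaw": 0.1}, {"rx": 0, "ry": 0, "rz": 0, "x": 0, "y": -0.02, "z": 0, "jaw": 0.1}, {"rx": 0, "ry": 0, "rz": 0, "x": 0, "y": 0, "z": 0, "jaw": 0.1}]'

```text
clock: 6.3
tcp_pos: [0.4528, 0.1786, 0.1954]
ee_rot: [-3.14, -0.081, 0.0]
force: [-0.3, 0.2, -0.6]
gripper_width: 0.0495
grasp_force: 21.1
```

Run:
```python
from h import *
st=robot.get_state();print(st["tcp_pos"],cv2.Rodrigues(st["ee_rot"])[0][:,0],st["grasp_force"],st["gripper_width"])
v=grab("wrist","w4");print(proj(v,[[.564,.191,.046],[.49,.186,.078]]))
```

```text
[0.4527542  0.17856616 0.19537152] [ 9.98686272e-01  5.12412013e-02 -2.65030003e-04] 21.09295021276921 0.04945265013596631
[[313.34468748  62.18410661]
 [314.52923163 151.22183469]]
```

View pics/w4.png

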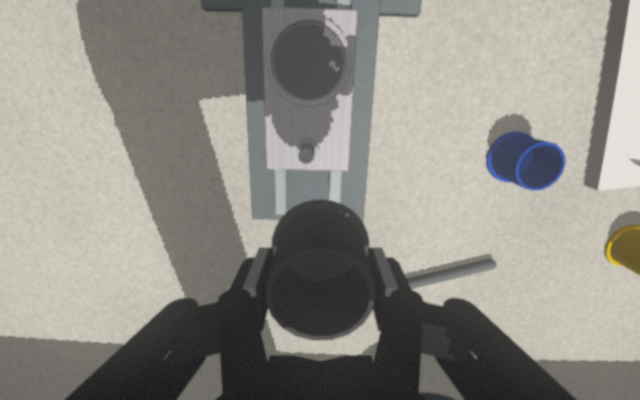

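The shade hangs upright in the fingers: rim at about (320,295), base at about (320,240). The nest disc is at about (309,60), the handle at about (307,152), and the plate edges run at x≈265 and 355. I'll measure the nest, handle and held shade here, then again from a second place.

```bash
cat > n.py <<'E'
from h import *
def nest(d,guess,z=.046,rad=.033,inner=True):
    # radial search for the dark-floor edge (lip inside) along rays from the guessed centre
    g=cv2.GaussianBlur(cv2.cvtColor(d["frame"],cv2.COLOR_RGB2GRAY),(3,3),0).astype(np.float32)
    pts=[]
    for a in np.arange(0,2*np.pi,.05):
        rr=np.arange(.029,.042,.0003); P=np.c_[guess[0]+rr*np.cos(a),guess[1]+rr*np.sin(a),np.full(len(rr),z)]
        uv=proj(d,P).astype(np.float32); q=cv2.remap(g,uv[:,0].reshape(1,-1),uv[:,1].reshape(1,-1),1)[0]
        q=np.diff(cv2.GaussianBlur(q.reshape(1,-1),(9,1),0)[0]); i=np.argmax(q)
        if q[i]>.3: pts.append(uv[i])
    return np.array(pts)
E
python3 - <<'E'
from n import *
d=load("w4");f=d["frame"]
print(f[60,255:365:4].tolist()); print(f[60:175:3,307].mean(1).astype(int)); print(f[150,285:330:2].mean(1).astype(int))
c=np.array([.564,.195])
for k in range(3):
    p=nest(d,c);r=circ(d,p,.046,6);print(len(p),r.round(4));c=r[:2]
st=robot.get_state();R=cv2.Rodrigues(st["ee_rot"])[0]
for z in(.2,.226):print(onz(d,[[307,152]],.078))
g=blob(d,(320,290),45,70) if 0 else None
print(f[295,255:390:3].mean(1).astype(int),f[195:350:3,320].mean(1).astype(int))
E
```

```text
[[76, 80, 80], [76, 77, 77], [95, 94, 95], [108, 104, 108], [85, 85, 85], [77, 75, 78], [73, 73, 74], [80, 76, 78], [76, 74, 75], [75, 75, 77], [75, 74, 73], [77, 75, 78], [76, 73, 73], [81, 79, 79], [78, 78, 78], [76, 75, 75], [78, 77, 79], [76, 76, 77], [79, 77, 79], [94, 90, 95], [87, 81, 86], [80, 80, 79], [90, 88, 91], [109, 106, 108], [113, 110, 113], [120, 123, 124], [128, 133, 131], [132, 136, 137]]
[ 79  74  74  77  80  74  79  77  76  79  77  78  79  90 111 107 109 117
 113 113 113 113 110 110 111 112 106 101  87  91 107 108 105 101 120 191
 188 133 127]
[191 192 192 190 194 193 181 144  98 105 105 107 103  95 101 168 186 192
 200 198 196 200 199]
126 [5.652e-01 1.959e-01 3.290e-02 1.000e-04 6.000e+01]
126 [5.650e-01 1.959e-01 3.290e-02 2.000e-04 6.400e+01]
126 [5.651e-01 1.958e-01 3.290e-02 2.000e-04 5.700e+01]
[[0.48898686 0.19250091 0.078     ]]
[[0.48898686 0.19250091 0.078     ]]
[72 46 40 39 47 50 45 47 47 47 46 44 42 44 44 47 47 45 44 42 43 46 43 41
 45 44 43 45 46 43 49 44 48 48 43 44 48 49 50 58 51 43 48 57 91] [127 119  65  63  63  60  58  56  56  55  52  52  53  52  52  49  49  46
  52  50  50  53  50  51  51  51  53  51  50  44  48  41  42  39  42  45
  45  45  48  45  48  43  46  43  48  50  51  75 116 187 188 190]
```

Call:
play_rows --moves '[{"rx": 0, "ry": 0, "rz": 0, "x": 0.03, "y": -0.02, "z": 0, "jaw": 0.1}, {"rx": 0, "ry": 0, "rz": 0, "x": 0.015, "y": -0.015, "z": 0, "jaw": 0.1}, {"rx": 0, "ry": 0, "rz": 0, "x": 0, "y": 0, "z": 0, "jaw": 0.1}, {"rx": 0, "ry": 0, "rz": 0, "x": 0, "y": 0, "z": 0, "jaw": 0.1}]'

```text
clock: 6.75
tcp_pos: [0.4962, 0.2123, 0.1949]
ee_rot: [3.14, 0.074, -0.003]
force: [0.1, 0.2, -0.7]
gripper_width: 0.0492
grasp_force: 21.1
```

Run:
```python
from n import *
d=grab("wrist","w5");e=load("w4");st=robot.get_state();R=cv2.Rodrigues(st["ee_rot"])[0];T=st["tcp_pos"];print(T,R[:,0],R[:,2],st["grasp_force"])
for z in(.036,.041,.046,.051,.056):
    o=[]
    for im in(e,d):
        c=np.array([.565,.196])
        for k in range(3): r=circ(im,nest(im,c,z),z,6);c=r[:2]
        o+=list(r.round(4))
    print(z,o)
# held shade: rim lower edge, flange front edge on columns
for im,nm in((e,"w4"),(d,"w5")):
    g=cv2.cvtColor(im["frame"],cv2.COLOR_RGB2GRAY)
    print(nm,[ (c,[r for r in range(315,360) if g[r,c]>90][0]) for c in range(300,342,6)],
     [(c,[r for r in range(230,180,-1) if g[r,c]>85][:1]) for c in range(300,342,6)])
for x,z in((-.025,.0304),(-.029,-.0166),(.029,-.0166),(.025,.0304)): print(x,proj(d,[T+R@np.array([x,0,-z])]))
p=proj(d,[[.489,.1925,.078]])[0].astype(int);print("handle",p);f=d["frame"][p[1]-14:p[1]+22,p[0]-12:p[0]+14].mean(2).astype(int)
for r in f[::2,::2]:print(*r)
```

```text
[0.49568851 0.21219051 0.19487814] [ 0.99890825  0.04664953 -0.00247702] [-2.43637979e-03 -9.28103917e-04 -9.99996601e-01] 21.132040950469673
0.036 [np.float64(0.566), np.float64(0.1964), np.float64(0.034), np.float64(0.0002), np.float64(64.0), np.float64(0.5619), np.float64(0.1932), np.float64(0.0337), np.float64(0.0002), np.float64(70.0)]
0.041 [np.float64(0.5656), np.float64(0.1961), np.float64(0.0335), np.float64(0.0001), np.float64(57.0), np.float64(0.5621), np.float64(0.1938), np.float64(0.0333), np.float64(0.0002), np.float64(54.0)]
0.046 [np.float64(0.5651), np.float64(0.1961), np.float64(0.0329), np.float64(0.0001), np.float64(58.0), np.float64(0.5625), np.float64(0.1941), np.float64(0.0326), np.float64(0.0002), np.float64(61.0)]
0.051 [np.float64(0.5647), np.float64(0.1957), np.float64(0.0324), np.float64(0.0001), np.float64(57.0), np.float64(0.5633), np.float64(0.1953), np.float64(0.0329), np.float64(0.0001), np.float64(53.0)]
0.056 [np.float64(0.5642), np.float64(0.1955), np.float64(0.0318), np.float64(0.0001), np.float64(52.0), np.float64(0.5637), np.float64(0.1958), np.
[... 694 characters left out ...]
156 95 86 87 86 87 102 169 191 188 205 203
195 160 90 88 88 91 86 90 152 190 193 202 202
195 165 98 86 88 88 87 88 133 189 198 204 202
199 175 102 84 87 93 93 89 116 182 199 205 201
194 179 113 90 111 135 143 126 114 170 199 205 204
143 141 102 115 158 174 179 173 152 164 200 205 203
70 73 70 98 130 159 177 184 175 166 194 206 203
68 62 68 68 75 84 114 152 174 172 195 205 203
67 68 68 68 66 67 70 81 115 158 195 203 204
59 63 67 66 68 67 70 68 68 92 140 183 201
61 59 62 62 68 65 64 65 65 68 74 118 166
58 63 61 62 60 64 63 65 69 64 68 70 94
60 60 58 61 61 58 62 66 62 67 68 68 65
57 58 58 60 61 58 64 62 63 65 66 68 66
57 59 60 61 61 61 59 61 64 63 64 65 64
59 60 57 59 60 59 59 60 61 60 62 61 65
```

Run:
```python
from n import *
for t in("top0","side0"):
    im=load(t)
    for z in(.046,.051):
        c=np.array([.564,.1955])
        for k in range(3):
            p=nest(im,c,z); r=circ(im,p,z,6);c=r[:2]
        print(t,z,r.round(4))
st=robot.get_state();R=cv2.Rodrigues(st["ee_rot"])[0];print(R.T@(np.array([.564,.1955,.115])-st["tcp_pos"]))
```

```text
top0 0.046 [5.638e-01 1.944e-01 3.260e-02 2.000e-04 9.400e+01]
top0 0.051 [5.628e-01 1.931e-01 3.240e-02 1.000e-04 7.000e+01]
side0 0.046 [5.624e-01 1.932e-01 3.290e-02 2.000e-04 1.180e+02]
side0 0.051 [5.610e-01 1.961e-01 3.270e-02 1.000e-04 1.060e+02]
[0.06765617 0.0197942  0.07972693]
```

Call:
play_rows --moves '[{"rx": 0, "ry": 0, "rz": 0, "x": 0.035, "y": 0.0105, "z": 0, "jaw": 0.1}, {"rx": 0, "ry": 0, "rz": 0, "x": 0.032, "y": 0.01, "z": 0, "jaw": 0.1}, {"rx": 0, "ry": 0, "rz": 0, "x": 0, "y": 0, "z": 0.02, "jaw": 0.1}, {"rx": 0, "ry": 0, "rz": 0, "x": 0, "y": 0, "z": 0.035, "jaw": 0.1}, {"rx": 0, "ry": 0, "rz": 0, "x": 0, "y": 0, "z": 0.03, "jaw": 0.1}, {"rx": 0, "ry": 0, "rz": 0, "x": 0, "y": 0, "z": 0.02, "jaw": 0.1}, {"rx": 0, "ry": 0, "rz": 0, "x": 0, "y": 0, "z": 0, "jaw": 0.1}, {"rx": 0, "ry": 0, "rz": 0, "x": 0, "y": 0, "z": 0, "jaw": 0.1}]'

```text
clock: 7.6
tcp_pos: [0.5642, 0.1954, 0.0905]
ee_rot: [3.14, 0.073, -0.002]
force: [0.8, -0.6, -0.8]
gripper_width: 0.0491
grasp_force: 21.1
```

Run:
```python
from h import *
st=robot.get_state();R=cv2.Rodrigues(st["ee_rot"])[0];T=st["tcp_pos"]
print(T,R[:,2],st["grasp_force"],st["force"],R.T@(np.array([.5635,.1947,.0655])-T))
s=grab("side","s2");w=grab("wrist","w6")
p=proj(s,[[.5635,.1947,.06]])[0].astype(int);a=s["frame"][p[1]-50:p[1]+50,p[0]-66:p[0]+66]
b=w["frame"][100:350,180:460]
cv2.imwrite("pics/c3.png",np.hstack([cv2.resize(a,(396,300),interpolation=2),cv2.resize(b,(396,300))])[:,:,::-1]);print(p)
```

```text
[0.56418463 0.19537645 0.0904795 ] [-1.21318475e-03 -2.96673687e-04 -9.99999220e-01] 21.138606355525553 [ 0.84286471 -0.55190157 -0.79514838] [-0.00068484  0.00063777  0.02498051]
[252 295]
```

View pics/c3.png

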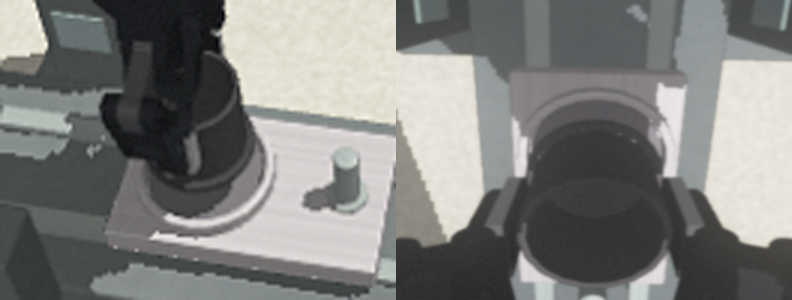

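The left crop (side view) shows the shade hanging just above the nest lip at about side (245,300), with the handle at about (302,297). The right crop (wrist view) shows the lip arc centred on the shade. I'll lower it slowly.

Call:
play_rows --moves '[{"rx": 0, "ry": 0, "rz": 0, "x": -0.0005, "y": 0.0005, "z": 0.006, "jaw": 0.1}, {"rx": 0, "ry": 0, "rz": 0, "x": 0, "y": 0, "z": 0.006, "jaw": 0.1}, {"rx": 0, "ry": 0, "rz": 0, "x": 0, "y": 0, "z": 0.004, "jaw": 0.1}, {"rx": 0, "ry": 0, "rz": 0, "x": 0, "y": 0, "z": 0.003, "jaw": 0.1}, {"rx": 0, "ry": 0, "rz": 0, "x": 0, "y": 0, "z": 0.002, "jaw": 0.1}, {"rx": 0, "ry": 0, "rz": 0, "x": 0, "y": 0, "z": 0.002, "jaw": 0.1}, {"rx": 0, "ry": 0, "rz": 0, "x": 0, "y": 0, "z": 0.001, "jaw": 0.1}, {"rx": 0, "ry": 0, "rz": 0, "x": 0, "y": 0, "z": 0, "jaw": 0.1}]'

```text
clock: 8.5
tcp_pos: [0.5642, 0.1957, 0.0662]
ee_rot: [3.141, 0.075, -0.0]
force: [-0.3, 0.0, 0.0]
gripper_width: 0.0492
grasp_force: 21.1
```

Call:
play_rows --moves '[{"rx": 0, "ry": 0, "rz": 0, "x": 0, "y": 0, "z": 0.001, "jaw": 0.1}, {"rx": 0, "ry": 0, "rz": 0, "x": 0, "y": 0, "z": 0, "jaw": 0.1}, {"rx": 0, "ry": 0, "rz": 0, "x": 0, "y": 0, "z": 0, "jaw": 0.1}]'

```text
clock: 8.8
tcp_pos: [0.5644, 0.1957, 0.0655]
ee_rot: [-3.141, -0.075, -0.001]
force: [-0.5, 0.4, -0.6]
gripper_width: 0.0492
grasp_force: 21.2
```

Run:
```python
from h import *
st=robot.get_state();print(st["tcp_pos"],st["force"],st["wrist_torque"],st["grasp_force"],st["joint_pos"])
```

```text
[0.56441482 0.19570816 0.06548059] [-0.50649905  0.37614932 -0.55097654] [-0.051218   -0.01087847  0.05205679] 21.192690124735236 [1.46874260e-01 7.16856491e-01 1.62745971e+00 3.55120381e-06
 7.96853968e-01 1.67012089e+00]
```

Call:
play_rows --moves '[{"rx": 0, "ry": 0, "rz": 0, "x": 0, "y": 0, "z": 0.001, "jaw": 0.1}, {"rx": 0, "ry": 0, "rz": 0, "x": 0, "y": 0, "z": 0, "jaw": 0.1}, {"rx": 0, "ry": 0, "rz": 0, "x": 0, "y": 0, "z": 0, "jaw": 0.1}]'

```text
clock: 9.1
tcp_pos: [0.5644, 0.1957, 0.0645]
ee_rot: [-3.141, -0.075, -0.001]
force: [0.0, 0.6, 2.7]
gripper_width: 0.0495
grasp_force: 21.3
```

Call:
play_rows --moves '[{"rx": 0, "ry": 0, "rz": 0, "x": 0, "y": 0, "z": 0.001, "jaw": 0.1}, {"rx": 0, "ry": 0, "rz": 0, "x": 0, "y": 0, "z": 0, "jaw": 0.1}, {"rx": 0, "ry": 0, "rz": 0, "x": 0, "y": 0, "z": 0, "jaw": 0.1}]'

```text
clock: 9.4
tcp_pos: [0.5644, 0.1957, 0.0635]
ee_rot: [-3.141, -0.075, -0.001]
force: [-0.1, 0.3, 3.2]
gripper_width: 0.0496
grasp_force: 21.4
```

Run:
```python
from h import *
F=[]
for i in range(6):
    s=grab("side","s3");F.append(robot.get_state()["force"][2])
print(F,robot.get_state()["tcp_pos"])
```

```text
[np.float64(2.437647133558325), np.float64(2.638109842891945), np.float64(3.385098143998327), np.float64(2.944295456304799), np.float64(2.9167243479383282), np.float64(3.5582457583469562)] [0.56441573 0.19571155 0.06340489]
```

Contact is at about 3 N, roughly 2 mm of spring. I'll back off 1 mm and open gently.

Call:
play_rows --moves '[{"rx": 0, "ry": 0, "rz": 0, "x": 0, "y": 0, "z": -0.001, "jaw": 0.1}, {"rx": 0, "ry": 0, "rz": 0, "x": 0, "y": 0, "z": 0, "jaw": 0.14}, {"rx": 0, "ry": 0, "rz": 0, "x": 0, "y": 0, "z": 0, "jaw": 0.17}, {"rx": 0, "ry": 0, "rz": 0, "x": 0, "y": 0, "z": 0, "jaw": 0.2}, {"rx": 0, "ry": 0, "rz": 0, "x": 0, "y": 0, "z": 0, "jaw": 0.25}, {"rx": 0, "ry": 0, "rz": 0, "x": 0, "y": 0, "z": 0, "jaw": 0.35}, {"rx": 0, "ry": 0, "rz": 0, "x": 0, "y": 0, "z": 0, "jaw": 0.5}, {"rx": 0, "ry": 0, "rz": 0, "x": 0, "y": 0, "z": 0, "jaw": 0.7}]'

```text
clock: 10.5
tcp_pos: [0.5641, 0.1957, 0.0642]
ee_rot: [3.141, 0.075, -0.001]
force: [-0.3, 0.5, -0.1]
gripper_width: 0.0726
grasp_force: 0.0
```

Call:
play_rows --moves '[{"rx": 0, "ry": 0, "rz": 0, "x": 0, "y": 0, "z": 0, "jaw": 0.8}, {"rx": 0, "ry": 0, "rz": 0, "x": 0, "y": 0, "z": -0.01, "jaw": 0.8}, {"rx": 0, "ry": 0, "rz": 0, "x": 0, "y": 0, "z": -0.03, "jaw": 0.8}, {"rx": 0, "ry": 0, "rz": 0, "x": 0, "y": 0, "z": -0.04, "jaw": 0.8}, {"rx": 0, "ry": 0, "rz": 0, "x": -0.02, "y": 0, "z": -0.03, "jaw": 0.8}, {"rx": 0, "ry": 0, "rz": 0, "x": -0.03, "y": 0, "z": 0, "jaw": 0.8}, {"rx": 0, "ry": 0, "rz": 0, "x": 0, "y": 0, "z": 0, "jaw": 0.8}, {"rx": 0, "ry": 0, "rz": 0, "x": 0, "y": 0, "z": 0, "jaw": 0.8}]'

```text
clock: 11.3
tcp_pos: [0.5142, 0.1934, 0.1753]
ee_rot: [-3.141, -0.075, -0.002]
force: [0.0, -0.1, 0.2]
gripper_width: 0.0768
grasp_force: 0.0
```

Run:
```python
from h import *
st=robot.get_state();print(st["tcp_pos"],cv2.Rodrigues(st["ee_rot"])[0][:,0])
s=grab("side","s4");w=grab("wrist","w7")
a=s["frame"][225:345,180:340];b=w["frame"]
cv2.imwrite("pics/c4.png",np.hstack([cv2.resize(a,(320,300),interpolation=2),cv2.resize(b,(480,300))])[:,:,::-1])
```

```text
[0.51417047 0.19343729 0.17527103] [0.99885103 0.04790079 0.00146121]
```

View pics/c4.png

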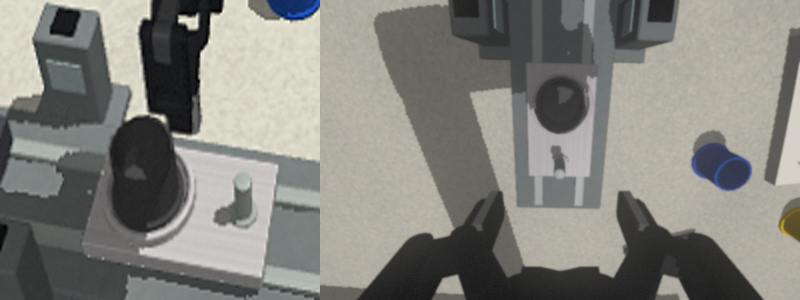

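The left crop shows the shade upright in the nest with the fingers clear. The right crop (wrist) shows the shade at about full-image (320,138), the handle top at about (319,231), and the plate edges nearly vertical. Next is the handle position and slide direction.

Run:
```python
from h import *
w=load("w7");s=load("s4")
g=w["frame"].mean(2).astype(int)
print("w7");[print(r,*g[r,306:334:2]) for r in range(200,242,2)]
g=s["frame"].mean(2).astype(int)
print("s4");[print(r,*g[r,292:314:2]) for r in range(286,318,2)]
# plate edges on w7: strongest horizontal gradient near expected columns (plate top z=.04)
G=cv2.Sobel(cv2.GaussianBlur(w["frame"][:,:,0].astype(np.float32),(3,3),0),cv2.CV_32F,1,0)
rows=range(195,232,3)
for lo,hi,sg in((268,292,1),(348,372,-1)):
    uv=[(lo+np.argmax(sg*G[r,lo:hi]),r) for r in rows]; P=onz(w,uv,.04)
    k=np.polyfit(P[:,0],P[:,1],1);print(uv[0],uv[-1],"slope deg",np.degrees(np.arctan(k[0])),"y@.49",np.polyval(k,.49),np.abs(np.polyval(k,P[:,0])-P[:,1]).max())
```

```text
w7
200 168 122 103 104 100 102 103 119 168 178 179 183 181 181
202 170 122 103 102 102 103 103 117 160 175 181 178 179 180
204 173 150 114 103 100 102 100 101 119 160 178 180 182 181
206 178 171 123 102 95 94 92 95 96 119 166 178 182 182
208 176 169 119 96 92 92 98 95 97 123 144 152 175 181
210 178 168 118 93 96 96 94 94 100 132 154 139 169 181
212 177 173 146 107 91 83 85 84 83 107 162 165 152 177
214 177 175 163 114 84 80 79 81 80 99 154 175 153 174
216 180 177 168 115 82 82 79 85 80 86 139 176 171 181
218 179 177 170 127 84 81 83 83 84 83 133 177 179 183
220 179 176 171 128 82 85 83 81 83 80 126 175 181 183
222 179 180 171 121 83 82 84 86 84 84 125 175 183 186
224 180 181 171 114 85 86 91 94 87 85 119 174 184 187
226 181 178 172 114 101 128 140 141 126 103 122 178 185 188
228 180 181 171 121 140 160 165 167 166 146 131 175 182 186
230 181 180 174 135 155 165 170 175 176 170 144 177 183 188
232 180 180 173 153 160 164 172 175 178 176 159 180 184 187
234 160 160 156 142 156 162 172 173 174 171 160 174 172 175
236 122 121 121 121 140 160 166 171 170 149 131 127 129 130
238 115 115 11
[... 393 characters left out ...]
198
298 198 197 181 171 177 180 202 189 193 194 193
300 199 198 203 108 170 180 124 193 197 198 200
302 199 199 205 83 90 97 107 194 198 197 197
304 199 200 207 87 92 99 107 187 198 199 201
306 202 178 104 87 93 101 108 169 195 201 199
308 98 102 93 87 93 98 106 171 185 197 196
310 103 94 91 84 92 98 103 175 166 200 198
312 103 104 90 86 86 114 155 170 175 194 193
314 94 164 113 142 174 174 156 161 199 194 194
316 203 199 202 194 170 161 185 198 197 195 197
(np.int64(277), 195) (np.int64(278), 231) slope deg 1.5423400555733755 y@.49 0.23490167693240013 0.0006996786594661575
(np.int64(362), 195) (np.int64(359), 231) slope deg 1.2636958161372114 y@.49 0.15238214053650742 0.00045378953594504834
```

Run:
```python
from h import *
w=load("w7");s=load("s4");t=load("top0")
P,a,b=tri(w,(319.3,231.5),s,(302,297));print(P,a,b, onz(w,[(319.3,231.5)],.078),onz(s,[(302,297)],.078))
# bed long edges in top view at z=.016 : gradient along rows 180..245 near cols 208, 264
for nm,im,rows,lohi,z in(("top",t,range(178,245,4),((203,213),(259,269)),.016),):
    G=np.abs(cv2.Sobel(cv2.GaussianBlur(im["frame"].mean(2).astype(np.float32),(3,3),0),cv2.CV_32F,1,0))
    for lo,hi in lohi:
        Q=onz(im,[(lo+np.argmax(G[r,lo:hi]),r) for r in rows],z);k=np.polyfit(Q[:,0],Q[:,1],1);print(nm,np.degrees(np.arctan(k[0])),np.polyval(k,.5),np.abs(np.polyval(k,Q[:,0])-Q[:,1]).max())
# held-free shade rim at z=.096 in w7
c=blob(w,(320,138),60,45);print(cv2.boundingRect(c.astype(np.int32)),circ(w,c[c[:,1]>140],.096))
```

```text
[0.48325661 0.19256751 0.07419783] 0.0009973755547541814 0.0009973755547541588 [[0.48586194 0.19333361 0.078     ]] [[0.48207475 0.19402872 0.078     ]]
top 1.472527517477133 0.25570993674208187 1.784891957062884e-05
top 1.6923520955284228 0.12401975432964751 0.0011733549887561756
(0, 0, 640, 400) [4.33168627e-01 1.90592473e-01 2.74338410e-01 1.15064783e-03
 2.24000000e+02]
```

Handle at about (0.485, 0.193), top 0.074–0.078, which matches nest minus 78 mm along the gauge axis. Gauge yaw is about 1.5° (bed and plate edges). I'll grip the post.

Call:
play_rows --moves '[{"rx": 0, "ry": 0, "rz": 1.2, "x": -0.029, "y": -0.001, "z": 0, "jaw": 0.4}, {"rx": 0, "ry": 0, "rz": 0, "x": 0, "y": 0, "z": 0.02, "jaw": 0.2}, {"rx": 0, "ry": 0, "rz": 0, "x": 0, "y": 0, "z": 0.035, "jaw": 0.1}, {"rx": 0, "ry": 0, "rz": 0, "x": 0, "y": 0, "z": 0.025, "jaw": 0}, {"rx": 0, "ry": 0, "rz": 0, "x": 0, "y": 0, "z": 0, "jaw": 0}, {"rx": 0, "ry": 0, "rz": 0, "x": 0, "y": 0, "z": 0, "jaw": 0}]'

```text
clock: 12.0
tcp_pos: [0.486, 0.1929, 0.0939]
ee_rot: [3.141, 0.041, -0.001]
force: [0.3, 0.0, 0.2]
gripper_width: 0.0426
grasp_force: 0.0
```

Run:
```python
from h import *
st=robot.get_state();T=st["tcp_pos"];R=cv2.Rodrigues(st["ee_rot"])[0];print(T,R[:,0],st["gripper_width"])
s=grab("side","s5");w=grab("wrist","w8")
a=s["frame"][225:345,200:360];b=w["frame"]
cv2.imwrite("pics/c5.png",np.hstack([cv2.resize(a,(320,300),interpolation=2),cv2.resize(b,(480,300))])[:,:,::-1])
print(R.T@(np.array([.485,.193,.05])-T),proj(w,[[.485,.193,.078]]))
```

```text
[0.48600185 0.19289451 0.09391995] [ 9.99653590e-01  2.63101819e-02 -6.88670137e-04] 0.04256905366276494
[-0.00096848 -0.00013601  0.04392061] [[321.17706425 247.40324628]]
```

View pics/c5.png

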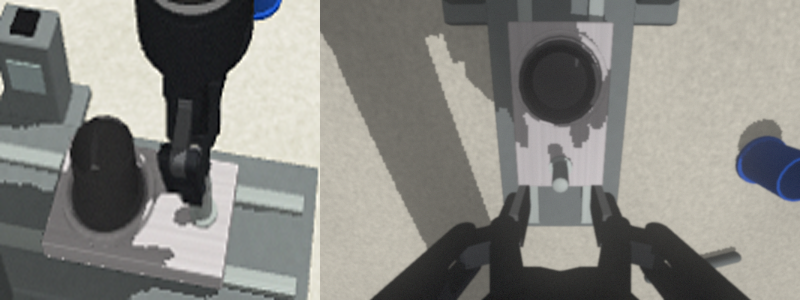

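The left crop shows the fingers astride the post, and the shade still standing. In the right crop the handle top is at about full-image (320,245), midway between the fingers and matching the prediction (321,247). Descending and closing.

Call:
play_rows --moves '[{"rx": 0, "ry": 0, "rz": 0, "x": -0.001, "y": 0, "z": 0.018, "jaw": 0}, {"rx": 0, "ry": 0, "rz": 0, "x": 0, "y": 0, "z": 0.017, "jaw": -0.1}, {"rx": 0, "ry": 0, "rz": 0, "x": 0, "y": 0, "z": 0.009, "jaw": -0.25}, {"rx": 0, "ry": 0, "rz": 0, "x": 0, "y": 0, "z": 0, "jaw": -0.45}, {"rx": 0, "ry": 0, "rz": 0, "x": 0, "y": 0, "z": 0, "jaw": -0.6}, {"rx": 0, "ry": 0, "rz": 0, "x": 0, "y": 0, "z": 0, "jaw": -0.7}, {"rx": 0, "ry": 0, "rz": 0, "x": 0, "y": 0, "z": 0, "jaw": -0.8}, {"rx": 0, "ry": 0, "rz": 0, "x": 0, "y": 0, "z": 0, "jaw": -0.8}]' --grip_force 25

```text
clock: 12.9
tcp_pos: [0.485, 0.193, 0.0512]
ee_rot: [-3.141, -0.042, -0.003]
force: [-0.0, -0.2, 4.5]
gripper_width: 0.0127
grasp_force: 24.7
```

Call:
play_rows --moves '[{"rx": 0, "ry": 0, "rz": 0, "x": 0.002, "y": 0, "z": 0, "jaw": -0.8}, {"rx": 0, "ry": 0, "rz": 0, "x": 0.004, "y": 0, "z": 0, "jaw": -0.8}, {"rx": 0, "ry": 0, "rz": 0, "x": 0.006, "y": 0, "z": 0, "jaw": -0.8}, {"rx": 0, "ry": 0, "rz": 0, "x": 0.007, "y": 0, "z": 0, "jaw": -0.8}, {"rx": 0, "ry": 0, "rz": 0, "x": 0.007, "y": 0, "z": 0, "jaw": -0.8}, {"rx": 0, "ry": 0, "rz": 0, "x": 0.007, "y": 0, "z": 0, "jaw": -0.8}, {"rx": 0, "ry": 0, "rz": 0, "x": 0.007, "y": 0, "z": 0, "jaw": -0.8}, {"rx": 0, "ry": 0, "rz": 0, "x": 0.007, "y": 0, "z": 0, "jaw": -0.8}]'

```text
clock: 13.7
tcp_pos: [0.5304, 0.1941, 0.0512]
ee_rot: [3.141, 0.042, -0.003]
force: [-2.3, -0.3, 8.2]
gripper_width: 0.0135
grasp_force: 25.1
```

Call:
play_rows --moves '[{"rx": 0, "ry": 0, "rz": 0, "x": 0.007, "y": 0, "z": 0, "jaw": -0.8}, {"rx": 0, "ry": 0, "rz": 0, "x": 0.007, "y": 0, "z": 0, "jaw": -0.8}, {"rx": 0, "ry": 0, "rz": 0, "x": 0.005, "y": 0, "z": 0, "jaw": -0.8}, {"rx": 0, "ry": 0, "rz": 0, "x": 0.004, "y": 0, "z": 0, "jaw": -0.8}, {"rx": 0, "ry": 0, "rz": 0, "x": 0.003, "y": 0, "z": 0, "jaw": -0.8}, {"rx": 0, "ry": 0, "rz": 0, "x": 0.003, "y": 0, "z": 0, "jaw": -0.8}, {"rx": 0, "ry": 0, "rz": 0, "x": 0.003, "y": 0, "z": 0, "jaw": -0.8}, {"rx": 0, "ry": 0, "rz": 0, "x": 0.003, "y": 0, "z": 0, "jaw": -0.8}]'

```text
clock: 14.5
tcp_pos: [0.5655, 0.195, 0.0512]
ee_rot: [3.141, 0.042, -0.003]
force: [-3.2, -0.8, 7.3]
gripper_width: 0.0131
grasp_force: 25.1
```

Call:
play_rows --moves '[{"rx": 0, "ry": 0, "rz": 0, "x": 0.003, "y": 0, "z": 0, "jaw": -0.8}, {"rx": 0, "ry": 0, "rz": 0, "x": 0.003, "y": 0, "z": 0, "jaw": -0.8}, {"rx": 0, "ry": 0, "rz": 0, "x": 0.003, "y": 0, "z": 0, "jaw": -0.8}]'

```text
clock: 14.8
tcp_pos: [0.5737, 0.1952, 0.0512]
ee_rot: [3.141, 0.042, -0.006]
force: [-7.8, -0.8, 11.3]
gripper_width: 0.0129
grasp_force: 25.5
```

Run:
```python
from h import *
st=robot.get_state();print(st["tcp_pos"],st["force"])
s=grab("side","s6")
cv2.imwrite("pics/c6.png",cv2.resize(s["frame"][220:380,130:330],(750,600),interpolation=2)[:,:,::-1])
```

```text
[0.57372736 0.19515075 0.05116458] [-7.75061525 -0.82610675 11.34495359]
```

View pics/c6.png

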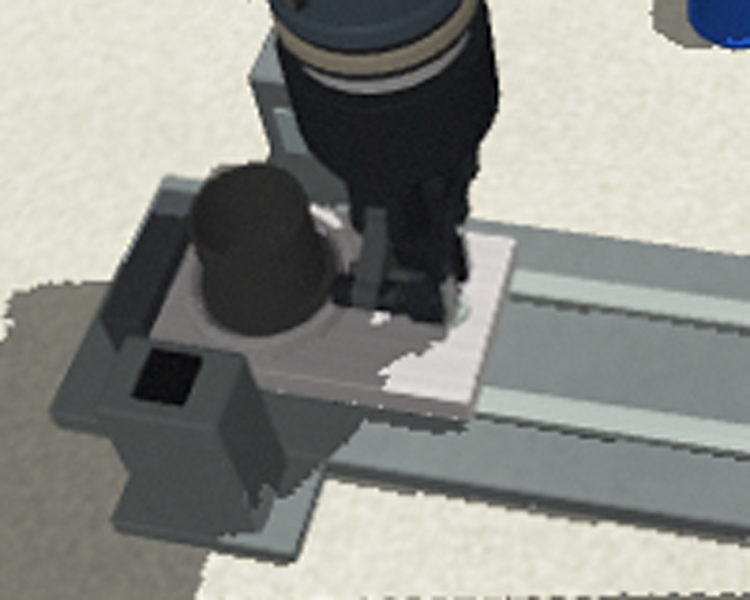

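The crop shows the plate's front edge at the dark stop block, with the shade upright between the heads. The force has risen to 7.8 N. I'll nudge a little more to confirm.

Call:
play_rows --moves '[{"rx": 0, "ry": 0, "rz": 0, "x": 0.001, "y": 0, "z": 0, "jaw": -0.8}, {"rx": 0, "ry": 0, "rz": 0, "x": 0.001, "y": 0, "z": 0, "jaw": -0.8}, {"rx": 0, "ry": 0, "rz": 0, "x": 0.001, "y": 0, "z": 0, "jaw": -0.8}, {"rx": 0, "ry": 0, "rz": 0, "x": 0, "y": 0, "z": 0, "jaw": -0.8}]'

```text
clock: 15.25
tcp_pos: [0.5737, 0.1952, 0.0512]
ee_rot: [3.14, 0.042, -0.015]
force: [-9.0, -0.8, 13.0]
gripper_width: 0.013
grasp_force: 25.6
```

The TCP stays at 0.5737 while the push force grows, so it is on the stop. Releasing and withdrawing.

Call:
play_rows --moves '[{"rx": 0, "ry": 0, "rz": 0, "x": -0.002, "y": 0, "z": 0, "jaw": -0.7}, {"rx": 0, "ry": 0, "rz": 0, "x": 0, "y": 0, "z": 0, "jaw": -0.6}, {"rx": 0, "ry": 0, "rz": 0, "x": 0, "y": 0, "z": 0, "jaw": -0.5}, {"rx": 0, "ry": 0, "rz": 0, "x": 0, "y": 0, "z": 0, "jaw": -0.3}, {"rx": 0, "ry": 0, "rz": 0, "x": 0, "y": 0, "z": 0, "jaw": -0.1}, {"rx": 0, "ry": 0, "rz": 0, "x": 0, "y": 0, "z": 0, "jaw": -0.1}, {"rx": 0, "ry": 0, "rz": 0, "x": 0, "y": 0, "z": 0, "jaw": -0.1}, {"rx": 0, "ry": 0, "rz": 0, "x": 0, "y": 0, "z": -0.01, "jaw": -0.1}]'

```text
clock: 16.05
tcp_pos: [0.5752, 0.1951, 0.0593]
ee_rot: [3.141, 0.042, -0.005]
force: [-0.3, -0.3, 0.2]
gripper_width: 0.0382
grasp_force: 0.0
```

Call:
play_rows --moves '[{"rx": 0, "ry": 0, "rz": 0, "x": 0, "y": 0, "z": -0.03, "jaw": -0.1}, {"rx": 0, "ry": 0, "rz": 0, "x": 0, "y": 0, "z": -0.04, "jaw": -0.1}, {"rx": 0, "ry": 0, "rz": 0, "x": -0.02, "y": 0, "z": -0.03, "jaw": -0.1}, {"rx": 0, "ry": 0, "rz": 0, "x": -0.04, "y": 0, "z": -0.01, "jaw": -0.1}, {"rx": 0, "ry": 0, "rz": 0, "x": -0.03, "y": 0, "z": 0, "jaw": -0.1}, {"rx": 0, "ry": 0, "rz": 0, "x": 0, "y": 0, "z": 0, "jaw": -0.1}, {"rx": 0, "ry": 0, "rz": 0, "x": 0, "y": 0, "z": 0, "jaw": -0.1}]'

```text
clock: 16.75
tcp_pos: [0.4865, 0.1931, 0.1713]
ee_rot: [-3.141, -0.042, -0.003]
force: [1.1, 0.5, -0.8]
gripper_width: 0.038
grasp_force: 0.0
```

Run:
```python
from n import *
st=robot.get_state();print(st["clock"],st["tcp_pos"],st["force"],np.abs(st["joint_vel"]).max())
w=grab("wrist","w9");s=grab("side","s7");g=w["frame"].mean(2).astype(int)
p=proj(w,[[.5737,.1952,.078],[.6515,.1975,.046]]);print(p)
cv2.imwrite("pics/c7.png",np.hstack([cv2.resize(s["frame"][220:370,140:300],(320,300),interpolation=2),cv2.resize(w["frame"][0:250,120:520],(480,300),interpolation=2)])[:,:,::-1])
```

```text
16.75 [0.48650675 0.19314256 0.1713208 ] [ 1.08037711  0.51306877 -0.8274296 ] 0.048933864640508126
[[321.35626394  90.80605778]
 [321.0569406  -15.40289371]]
```

View pics/c7.png

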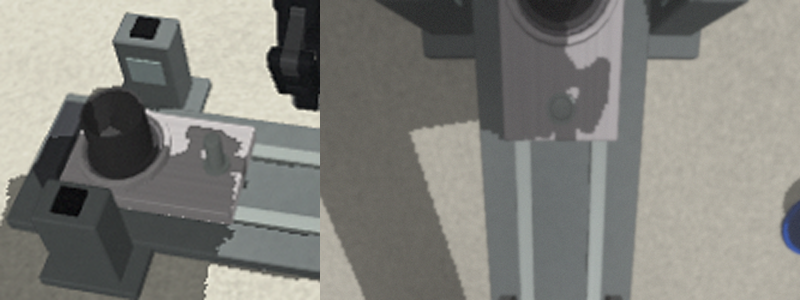

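The last crop shows the shade upright in its nest between the two heads, the plate against the dark stop, and the gripper clear. The nest is at about x=0.651, which lines up with the head centre line (about 0.650). Handing in.

```bash
python3 -c "
from station import robot
print(robot.job_done())"
```

```text
the job is handed in; nothing more can be done
None
```

The shade stands released in the nest with the carriage against the end stop, handed in at about 17 s; no verdict came back, and I viewed 12 pictures (crops included), two over the limit of 10.

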